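# Set up a sine bar and lay the taper piece on it

### The job

Set up the sine bar on the surface plate to check the taper piece: its end-stop roller down on the plate and its other roller on top of whichever gauge block brings the taper's upper face level. Lay the taper piece lengthwise on the bar, centred across its width, with the thick end home against the bar's end stop, whose clamped position you must feel for. Set the bar down and bring the taper home gently, keep both blocks standing, and leave the loupe and the hexagonal test block where they are.

Things in the scene. Friction and masses are not known exactly. Their poses are not given: they have to be found in the camera images.
- surface_plate: dark granite surface plate, 260 x 180 mm, on feet, its top 34 mm above the desk; does not move in a run. Origin: centre of its underside on the desk; x along the long side, towards the robot's right; z up
- block_75: tall square steel gauge block, 24 x 24 mm and 75 mm high, standing loose on the plate near its right edge. Origin: centre of its foot; z up along it
- block_50: short square steel gauge block, 24 x 24 mm and 50 mm high, standing loose on the plate near its right edge, about 100 mm from the tall one; which of them stands nearer the robot varies. Origin: centre of its foot; z up along it
- sine_bar: steel sine bar, 0.85 kg, on two rollers on the desk: 170 long, 36 wide, from z = 13 to 35 mm (flat working face on top). Rollers 20 mm thick at x = -75 and +75, axes at z = 10. Near -x an end stop block stands 21 mm high across the face, clamped anywhere in its slot: inner face at x = -75 to -45, not reported, so feel for it. Origin: mid-bar, at the roller undersides; x away from the stop
- bar_low (a point): on the sine bar: middle of the axis of the roller at the end stop
- bar_high (a point): on the sine bar: middle of the axis of the other roller
- taper_piece: metal taper piece (wedge), 0.38 kg, 90 mm long, 30 mm wide with parallel upright sides, lying on its base on the desk: 62 mm thick at the heel (x = -45 mm), 10 mm at the toe (x = +45 mm); the upper face makes 30 degrees with the base. Origin: centre of the base; x from thick heel to thin toe, z up from the base
- taper_heel (a point): on the taper piece: middle of the lower edge of the thick end face (x = -45 mm, z = 0)
- taper_seat (a point): on the taper piece: 5 mm out from the thick end face, 10.5 mm above the base (x = -50, z = 10.5 mm); it falls on the middle of the end stop (10 x 36 x 21 mm) when the taper is home
- taper_top (a point): on the taper piece: middle of its sloping upper face; z square out of that face
- test_disc: flat hexagonal steel hardness test block, 45 x 51 mm, 12 mm high, loose on the desk right of the surface plate; a bystander. Origin: centre of its underside
- eye_loupe: black loupe, 38 mm across, 34 mm high, standing loose behind the surface plate; a bystander. Origin: centre of its underside
Not all that is in view belongs to the job. Of the things shaped like the taper_piece, the metal one is meant.

How it is judged:
At the end, for the whole second after the job is handed in: Released, at rest: end-stop roller on the plate, other roller on the tall block (within 10 mm of its middle, seated to 3 mm), blocks upright; taper flat on the bar (2 mm), along it (0.06 rad), centred and home on the stop (3 mm), upper face level (0.035 rad) (horizontal distance between bar_high and block_75 below 0.01 m and z of bar_high in the frame of block_75 between 0.082 and 0.088 m and z of bar_low in the frame of surface_plate between 0.041 and 0.047 m and angle between block_75's own z axis and vertical below 0.03 rad and angle between block_50's own z axis and vertical below 0.1 rad and angle between taper_top's own z axis and vertical below 0.035 rad and angle between the x axis of taper_piece and the x axis of sine_bar, either way round below 0.06 rad and distance between taper_seat and end_stop_c0 below 0.003 m and y of taper_heel in the frame of sine_bar between -0.003 and 0.003 m and z of taper_heel in the frame of sine_bar between 0.033 and 0.037 m and linear speed of each of sine_bar, taper_piece, block_75, block_50 below 0.01 m/s); the robot touches nothing.
It fails at once if the sine bar pressed or dropped on a gauge block with more than 25 N (contact force between sine_bar and block_75 above 25 N or contact force between sine_bar and block_50 above 25 N).
It fails at once if the taper piece pushed against the end stop with more than 15 N, or pressed or dropped on the sine bar with more than 40 N (contact force between taper_piece and end_stop_c0 above 15 N or contact force between taper_piece and sine_bar above 40 N).
It fails at once if a gauge block knocked over (angle between any of block_75, block_50's own z axis and vertical above 0.4 rad).
It fails at once if the loupe or the hexagonal test block pushed away by more than 15 mm (distance of any of test_disc, eye_loupe from where it was at the start of the episode above 0.015 m).
It also fails if it takes over 64 s, if anything falls off the work surface, if the arm or the gripper's body presses on something with over 40 N, if the wrist force passes 120 N, or if a joint passes its speed limit or range.

### The arm

A 6-joint arm with a two-finger parallel gripper is mounted at the origin on a cart in front of the work surface, level with it; the furniture and walls round the work are solid. World frame = base frame: x ahead of the robot, y to its left, z up, the work surface at z = 0. Lengths are in m, angles in rad, forces in N, time in s.
With the tool pointing down it reaches from about 0.375 to 0.975 m from the base axis. Payload 3.8 kg.
Tool frame: the origin (TCP) lies midway between the tips of the shut fingers; the grasp point (between the pads) lies 19 mm behind it; x points along the fingers, y is the direction in which the jaws open and shut, and the axes are right-handed (so a half turn about x gives the same grasp; the last joint's range is limited). The gripper opens to 88 mm and grips with 3 to 60 N. Pads are 18 mm wide; open, the fingers measure 123 mm over their backs; the gripper's body (75 mm by 187 mm) begins 45 mm behind the grasp point.
Start: joints at [1.208, 0.264, 1.604, -0, 1.274, -0.037], TCP at [0.216, 0.639, 0.239] pointing down, gripper open.
Joint ranges: [-2.63, 2.63], [-0.94, 2.18], [0.31, 2.57], [-1.31, 4.45], [0, 2.66], [-2.55, 2.55]. Speed limits (rad/s): [2.57, 2.57, 3.14, 3.14, 3.14, 3.14].

### API

Orientations are given as a rotation vector (axis times angle).
In Python, from cell import manip, inverse_kinematics, cams, order gives the robot as it stands. Calls block until the motion is done:
- manip.move_pose(position, orientation): joint-space move of the TCP to a pose.
- manip.move_linear(position, rate=0.15, rot=None): straight line of the TCP; rot=None keeps the orientation; rate is the mean speed in m/s.
- manip.set_joints(angles): joint-space move.
- manip.set_gripper(opening, force=None): finger opening in m; force is the grip in N (None keeps the last); returns when the fingers have stopped.
- manip.dwell(seconds).
- inverse_kinematics(position, orientation): joint angles nearest the present ones, or None.
- manip.state(): the state.
- cams.capture(name): name is "scene" or "top"; returns a dict with "image" (384x512x3 uint8, blue, green, red), "z_map" (384x512 float32, m along the optical axis (not along the pixel's ray), 0 where there is no reading), "intrinsics" (3x3 intrinsics, pixels), "k1" (the pictures are not rectified: a ray, as slopes to the right and down, at radius r is drawn at 1 + k1 r^2 times it, then the intrinsics apply), "position" and "orientation" of the camera in the world. Camera axes: x right, y down, z forward; pixel columns grow to the right and rows downward; lengths in m; the calibration is good to about 2 mm. A picture is of the moment at which its call begins.
A pose or a line that the arm cannot do raises manip.IKError and nothing moves.
- order.close_job(): hands the job in, once; it reports no verdict.
The state is a dict: "clock": time; "joint_pos": joint angles; "joint_velocities": joint speeds; "tau": joint torques, N m; "tool_pos": TCP position; "tcp_rot": TCP orientation; "contact_force": force on the tool from outside, world axes, zero at the start; "moment": the same for the moment, N m; "gripper_width": finger opening in m.
Only numpy, scipy, OpenCV 4.12 (cv2) and the standard library are available. Lean on these libraries where they do the work, as an engineer would, in place of code of your own. Each camera call takes 0.05 s, during which the arm holds its last target.

## Working session

There is one attempt and no reset: what is moved stays moved. The work goes in short steps, each a Python script; the robot and the scene stay as the last script left them, time stands still between calls to the robot, and variables do not carry over. Pictures are saved under pics/ and viewed, and the job is handed in when it is done.

```bash
ls; mkdir -p pics
cat > h.py <<'E'
import numpy as np, cv2
from scipy.spatial.transform import Rotation as R
from cell import manip, inverse_kinematics, cams, order
def cap(n,save=None):
    c=cams.capture(n)
    if save: cv2.imwrite('pics/'+save,c['image'])
    return c
E
python3 - <<'E'
from h import *
import pickle
for n in ['scene','top']:
    c=cap(n,n+'0.png'); pickle.dump(c,open(n+'0.pkl','wb'))
    print(n,c['intrinsics'].tolist(),c['k1'],c['position'],c['orientation'])
s=manip.state(); print(s)
E
```

```text
pics
scene [[423.3323870151085, 0.0, 255.9354800866735], [0.0, 423.3323870151085, 196.52648122035936], [0.0, 0.0, 1.0]] -0.12171009330274668 [ 0.04763608 -0.56858536  0.75854873] [-2.15090895  0.73180219 -0.33996994]
top [[422.829676782269, 0.0, 254.0882077369374], [0.0, 422.829676782269, 196.65744853301155], [0.0, 0.0, 1.0]] -0.10606723599894897 [0.37029131 0.12396029 1.45316392] [-2.15560269  2.11210734 -0.15687283]
{'clock': 0.1, 'joint_pos': array([ 1.20809619e+00,  2.64622627e-01,  1.60525253e+00, -8.98875701e-06,
        1.27366949e+00, -3.69152513e-02]), 'joint_velocities': array([-0.00013229, -0.00154622, -0.00370627, -0.00061868,  0.00099004,
       -0.00050066]), 'tau': array([ 9.35173193e-04, -5.03620756e+01, -3.58070683e+01,  7.30446191e-02,
        2.34398927e-02, -4.47234697e-05]), 'tool_pos': array([0.21582231, 0.63889084, 0.23754153]), 'tcp_rot': array([ 0.25416793,  1.55601314, -0.25718688]), 'contact_force': array([0.33561935, 0.2436365 , 0.05066723]), 'moment': array([-0.00516361,  0.03423229, -0.02088284]), 'gripper_width': 0.08850779838454857}
```

View pics/scene0.png

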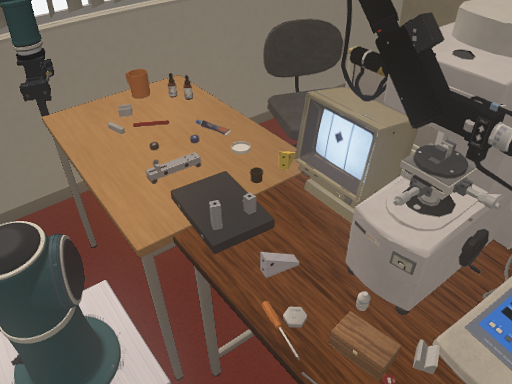

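View pics/top0.png

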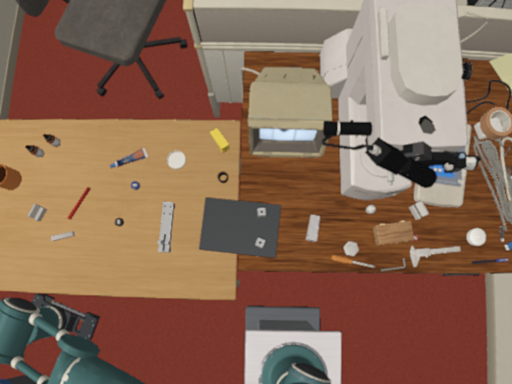

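```bash
cat >> h.py <<'E'
def cam2(c):
    return R.from_rotvec(c['orientation']).as_matrix(), np.array(c['position'])
def proj(c,P):
    M,t=cam2(c); q=(np.atleast_2d(P)-t)@M
    s=q[:,:2]/q[:,2:]; r2=(s**2).sum(1,keepdims=True)
    s=s*(1+c['k1']*r2); K=c['intrinsics']
    return s*[K[0,0],K[1,1]]+[K[0,2],K[1,2]]
def rays(c,uv):
    K=c['intrinsics']; uv=np.atleast_2d(np.asarray(uv,float))
    d=(uv-[K[0,2],K[1,2]])/[K[0,0],K[1,1]]; s=d.copy()
    for _ in range(20): s=d/(1+c['k1']*(s**2).sum(1,keepdims=True))
    M,t=cam2(c); return np.c_[s,np.ones(len(s))]@M.T
def onplane(c,uv,z):
    d=rays(c,uv); t=np.array(c['position']); return t+d*((z-t[2])/d[:,2])[:,None]
def zpts(c,uv):
    uv=np.atleast_2d(np.asarray(uv)); z=c['z_map'][uv[:,1].astype(int),uv[:,0].astype(int)]
    return np.array(c['position'])+rays(c,uv)*z[:,None]
def crop(c,x0,y0,x1,y1,k,name):
    im=cv2.resize(c['image'][y0:y1,x0:x1],None,fx=k,fy=k,interpolation=cv2.INTER_CUBIC); cv2.imwrite('pics/'+name,im)
E
python3 - <<'E'
from h import *
import pickle
t=pickle.load(open('top0.pkl','rb'));s=pickle.load(open('scene0.pkl','rb'))
print(proj(t,[[0,0,0],[.216,.639,.239],[.5,0,0]]),proj(s,[[0,0,0],[.216,.639,.239],[.5,0,0]]))
for n,p in dict(bar=(167,228),plate=(230,228),metal=(313,228),yel=(219,139),hexx=(350,248),loupe=(223,177),blkA=(262,212),blkB=(260,242)).items(): print(n,zpts(t,[p]).round(3))
crop(t,150,120,370,285,3.6,'topz.png'); crop(s,130,130,330,280,4,'scz.png'); crop(s,230,220,330,300,7,'sct.png')
E
```

```text
[[293.24805886 376.31433408]
 [ 77.87098267 312.69742032]
 [294.9345959  226.60311382]] [[ 67.29679462 360.08875702]
 [ 46.2219481  105.36679889]
 [264.07297506 250.9764308 ]]
bar [[0.483 0.435 0.035]]
plate [[0.487 0.221 0.042]]
metal [[ 0.493 -0.057  0.039]]
yel [[0.796 0.269 0.038]]
hexx [[ 0.429 -0.187  0.013]]
loupe [[ 0.67   0.254 -0.001]]
blkA [[0.538 0.115 0.087]]
blkB [[0.37  0.124 1.453]]
```

View pics/topz.png

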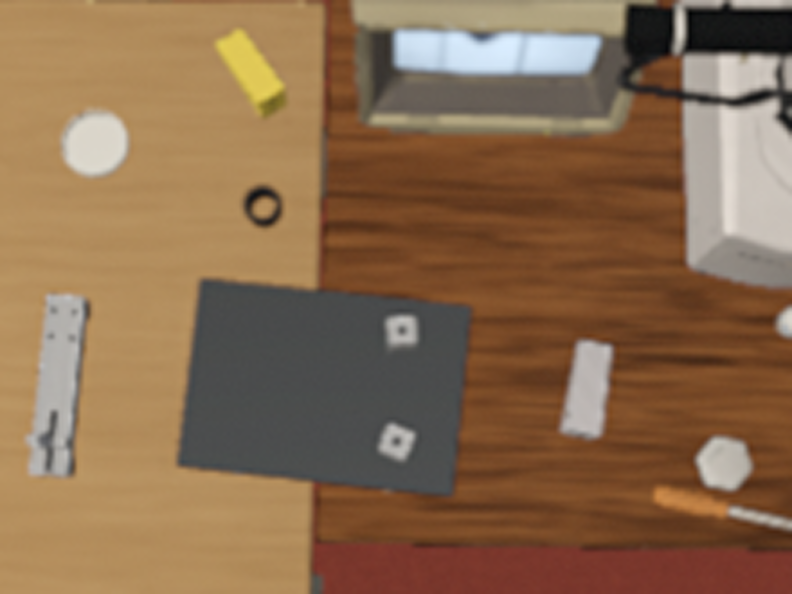

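View pics/scz.png

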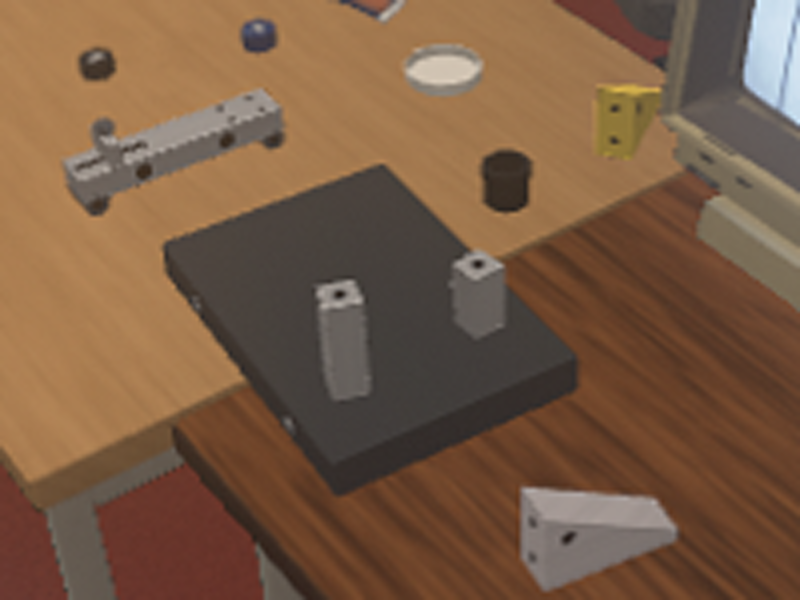

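View pics/sct.png

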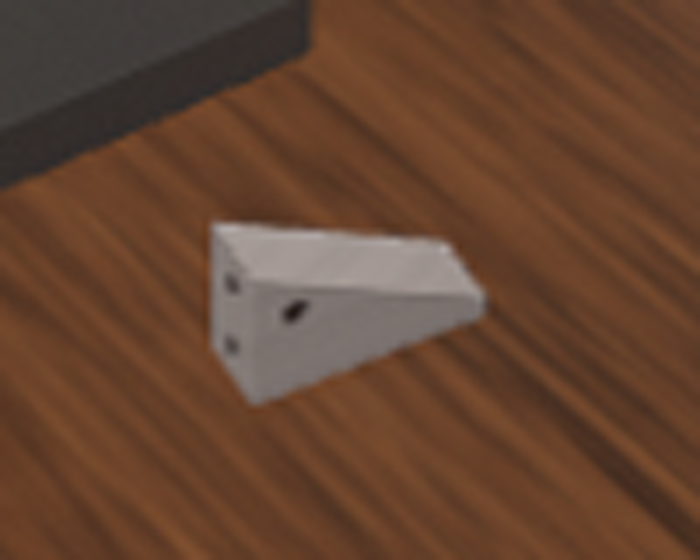

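Two wedges are in view: a yellow one at scene (286,158) / top (219,139), and a bright grey metal one at scene (278,262) / top (313,228). The enlarged crop shows the grey one as bare steel with its thick heel towards the robot, so it is the one meant. The tall block is the near one, scene (214,213) / top (260,242). The bar at top (167,228) has its stop end nearest the robot.

Run:
```python
from h import *
import pickle
C={'top':pickle.load(open('top0.pkl','rb')),'scene':pickle.load(open('scene0.pkl','rb'))}
for n,c in C.items():
    vv,uu=np.mgrid[0:384,0:512]; uv=np.c_[uu.ravel(),vv.ravel()]
    P=zpts(c,uv); ok=c['z_map'].ravel()>0
    hsv=cv2.cvtColor(c['image'],cv2.COLOR_BGR2HSV).reshape(-1,3)
    def sel(cx,cy,r,z0,z1,steel=True):
        m=ok&(abs(P[:,0]-cx)<r)&(abs(P[:,1]-cy)<r)&(P[:,2]>z0)&(P[:,2]<z1)
        if steel: m&=(hsv[:,1]<70)
        return P[m]
    def rect(nm,p):
        if len(p)<4: print(n,nm,len(p));return
        r=cv2.minAreaRect((p[:,:2]*1000).astype(np.float32)); print(n,nm,len(p),'c',np.round(r[0],1),'sz',np.round(r[1],1),'ang',round(r[2],1),'mean',p.mean(0).round(4))
    rect('bar',sel(.483,.435,.12,.031,.039)); rect('barstop',sel(.483,.435,.12,.048,.07)); 
    rect('plate',sel(.487,.221,.2,.028,.039,False))
    rect('tall',sel(.45,.12,.06,.100,.115)); rect('short',sel(.538,.115,.06,.076,.092))
    rect('taper',sel(.493,-.057,.07,.006,.07)); rect('tapertop heel',sel(.493,-.057,.07,.045,.07));
    rect('hex',sel(.429,-.187,.04,.008,.016)); rect('loupe',sel(.67,.254,.04,.025,.04,False))
    d=sel(.6,.4,.05,-.02,.02,False); print('desk z',d[:,2].mean(),d[:,2].std())
```

```text
top bar 427 c [485.7 386.2] sz [145.  168.9] ang 86.9 mean [0.4881 0.433  0.0346]
top barstop 41 c [433.9 443.9] sz [13.3 37.3] ang 3.5 mean [0.4342 0.4418 0.0592]
top plate 3713 c [545.5 236.5] sz [367.2 275.4] ang 85.0 mean [0.4946 0.1913 0.0339]
top tall 53 c [438.7 119.2] sz [23.5 23.5] ang 69.4 mean [0.4393 0.1191 0.1092]
top short 62 c [540.2 116.5] sz [23.7 23. ] ang 1.1 mean [0.5402 0.1166 0.0834]
top taper 256 c [496.5 -57.5] sz [30.8 90.1] ang 79.3 mean [ 0.4929 -0.0556  0.0356]
top tapertop heel 82 c [469.7 -51.1] sz [29.6 35.2] ang 84.0 mean [ 0.466  -0.0518  0.0541]
top hex 129 c [ 428.5 -191.2] sz [48.2 44.9] ang 76.2 mean [ 0.4276 -0.1905  0.0116]
top loupe 60 c [666.3 250.7] sz [36.6 34.8] ang 3.0 mean [0.6657 0.2511 0.0314]
desk z -0.0005312637334755867 0.003344934827681512
scene bar 278 c [486.8 384. ] sz [139.6 170.7] ang 88.3 mean [0.4871 0.4329 0.0327]
scene barstop 34 c [433.  435.8] sz [29.3 13.2] ang 79.9 mean [0.4335 0.4336 0.0566]
scene plate 3812 c [544.6 234.7] sz [371.3 272. ] ang 84.9 mean [0.4892 0.1805 0.0321]
scene tall 77 c [438.8 116. ] sz [28.5 21.8] ang 57.7 mean [0.4379 0.1148 0.1062]
scene short 80 c [539.1 113.7] sz [25.6 25.5] ang 3.0 mean [0.5378 0.1123 0.0813]
scene taper 630 c [495.8 -63.5] sz [32.6 91.4] ang 80.0 mean [ 0.482  -0.0664  0.0302]
scene tapertop heel 131 c [463.4 -56.9] sz [30.4 26.5] ang 82.7 mean [ 0.4609 -0.0587  0.0524]
scene hex 321 c [ 428.8 -194.1] sz [44.8 48.6] ang 56.6 mean [ 0.4287 -0.1946  0.0106]
scene loupe 67 c [664.9 248.5] sz [38.3 36.1] ang 57.5 mean [0.6646 0.2483 0.0291]
desk z -0.0022238447906917052 0.003950017540132078
```

Run:
```python
from h import *
import pickle
c=pickle.load(open('top0.pkl','rb'))
vv,uu=np.mgrid[0:384,0:512]; uv=np.c_[uu.ravel(),vv.ravel()]
P=zpts(c,uv); ok=c['z_map'].ravel()>0
hsv=cv2.cvtColor(c['image'],cv2.COLOR_BGR2HSV).reshape(-1,3)
def sel(x0,x1,y0,y1,z0,z1):
    return P[ok&(P[:,0]>x0)&(P[:,0]<x1)&(P[:,1]>y0)&(P[:,1]<y1)&(P[:,2]>z0)&(P[:,2]<z1)]
def fit(nm,p):
    r=cv2.minAreaRect((p[:,:2]*1000).astype(np.float32)); m=p.mean(0); w,v=np.linalg.eigh(np.cov((p-m)[:,:2].T)); a=v[:,1]*np.sign(v[0,1])
    print(nm,len(p),np.round(r[0],1),np.round(r[1],1),round(r[2],1),'mean',m.round(4),'pca ang',np.degrees(np.arctan2(a[1],a[0])).round(2), 'zstd',p[:,2].std().round(4))
fit('bar',sel(.38,.6,.39,.48,.022,.045)); b=sel(.38,.6,.39,.48,.022,.07); fit('bar+stop',b)
fit('plate',sel(.35,.65,.05,.35,.027,.041))
t=sel(.42,.57,-.1,-.02,.005,.07); fit('taper',t)
A=np.c_[t[:,:2],np.ones(len(t))]; k=np.linalg.lstsq(A,t[:,2],rcond=None)[0]; print('slope',k, np.hypot(k[0],k[1]), np.degrees(np.arctan2(-k[1],-k[0])),(t[:,2]-A@k).std())
m=t[:,:2].mean(0); print('z at rect centre')
# stop points
s=b[b[:,2]>.045]; fit('stop',s)
u=c['image']; crop(c,150,195,182,258,9,'barz.png'); crop(c,290,205,335,250,10,'tapz.png')
```

```text
bar 539 [488.1 440.8] [ 38.9 170.5] 86.9 mean [0.4907 0.4391 0.0337] pca ang -2.78 zstd 0.0035
bar+stop 582 [488.1 440.8] [ 38.9 170.5] 86.9 mean [0.4865 0.4393 0.0355] pca ang -2.79 zstd 0.0076
plate 3864 [523.6 185.1] [260.9 240.6] 85.0 mean [0.4925 0.1895 0.0341] pca ang 84.39 zstd 0.0028
taper 310 [494.5 -60. ] [148.5  79.4] 0.4 mean [ 0.4939 -0.0555  0.0304] pca ang -10.79 zstd 0.0181
slope [-0.30992172 -0.02665026  0.18204053] 0.311065445807391 4.914790901531429 0.015392493068962634
z at rect centre
stop 43 [433.9 443.9] [13.3 37.3] 3.5 mean [0.434  0.4419 0.0589] pca ang 88.34 zstd 0.0058
```

View pics/barz.png

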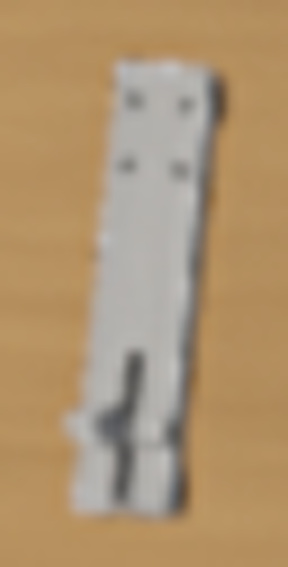

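```bash
cat >> h.py <<'E'
M={s:np.array([[0,0,s],[0,s,0],[-1,0,0]],float) for s in (1,-1)}
def frame(yaw,tilt=0): # body x heading yaw, nose up by tilt (deg)
    return R.from_euler('ZY',[yaw,-tilt],degrees=True).as_matrix()
BAR=(np.array([.4881,.4405,0]),-3.1)
TAP=(np.array([.4965,-.0575,0]),-10.6)
B75=np.array([.4390,.1188,.034]); YB=-95.
def tool(Rb,o,p,s):
    return o+Rb@np.array(p), R.from_matrix(Rb@M[s]).as_rotvec()
def barpose(tilt,dz=0,yaw=YB):
    # pivot: low roller axis at fixed location for 30deg
    Rn=frame(yaw,30); Rb=frame(yaw,tilt)
    h=np.array([B75[0],B75[1],.119]); low=h-Rn@[.15,0,0]
    return Rb, low-Rb@[-.075,0,.010]+[0,0,dz]
E
python3 - <<'E'
from h import *
for s in (1,-1):
    print(s)
    Rb=frame(BAR[1])
    for nm,(p,r) in dict(barg=tool(Rb,BAR[0],[0,0,.005],s),barup=tool(Rb,BAR[0],[0,0,.1],s),place=tool(*barpose(30),[0,0,.005],s),pl2=tool(*barpose(33,.06),[0,0,.005],s),tap=tool(frame(TAP[1]),TAP[0],[-.01,0,.005],s),tapup=tool(frame(TAP[1]),TAP[0],[-.01,0,.1],s)).items():
        q=inverse_kinematics(p,r); print(nm,p.round(3),None if q is None else q.round(2))
    Rb,o=barpose(30)
    for d in (0,.06):
        p,r=tool(Rb,o,[.005,0,.035+.005+d],s); print('tp',p.round(3),inverse_kinematics(p,r))
E
```

```text
1
barg [0.488 0.44  0.005] [ 0.7   0.46  1.82 -0.    0.87 -0.82]
barup [0.488 0.44  0.1  ] [ 0.7   0.34  1.77 -0.    1.03 -0.82]
place [0.444 0.181 0.077] [ 0.61  0.29  1.99 -0.42  1.24  0.91]
pl2 [0.445 0.183 0.141] [ 0.63  0.24  1.93 -0.43  1.39  0.89]
tap [ 0.487 -0.056  0.005] [-0.16  0.19  2.18 -0.    0.77 -1.55]
tapup [ 0.487 -0.056  0.1  ] [-0.16  0.05  2.13 -0.    0.97 -1.55]
tp [0.446 0.194 0.11 ] [ 0.62601553  0.26544288  1.94965377 -0.40217802  1.30922569  0.89450875]
tp [0.448 0.224 0.162] [ 0.66341863  0.24113254  1.86977532 -0.37896195  1.41737659  0.88332235]
-1
barg [0.488 0.44  0.005] [ 0.7   0.46  1.82 -0.    0.87  2.32]
barup [0.488 0.44  0.1  ] [ 0.7   0.34  1.77 -0.    1.03  2.32]
place [0.444 0.181 0.077] [ 0.61  0.29  1.99 -0.42  1.24 -2.23]
pl2 [0.445 0.183 0.141] [ 0.63  0.24  1.93 -0.43  1.39 -2.25]
tap [ 0.487 -0.056  0.005] [-0.16  0.19  2.18  0.    0.77  1.59]
tapup [ 0.487 -0.056  0.1  ] [-0.16  0.05  2.13  0.    0.97  1.59]
tp [0.446 0.194 0.11 ] [ 0.62601553  0.26544288  1.94965377 -0.40217802  1.30922569 -2.2470839 ]
tp [0.448 0.224 0.162] [ 0.66341863  0.24113254  1.86977532 -0.37896195  1.41737659 -2.2582703 ]
```

```bash
cat >> h.py <<'E'
def st(msg=''):
    s=manip.state(); print(msg,'t',round(s['clock'],2),'p',s['tool_pos'].round(4),'F',s['contact_force'].round(2),'M',s['moment'].round(2),'w',round(s['gripper_width'],4)); return s
E
python3 - <<'E'
from h import *
Rb=frame(BAR[1])
p,r=tool(Rb,BAR[0],[0,0,.085],1); manip.move_pose(p,r); st('above')
p,r=tool(Rb,BAR[0],[0,0,.006],1); manip.move_linear(p,rate=.12); st('down')
manip.set_gripper(.02,force=50); st('grip')
manip.move_linear(p+[0,0,.09],rate=.15); st('up')
cap('top','t1.png'); cap('scene','s1.png'); crop(cams.capture('scene'),100,60,300,260,3,'s1z.png')
E
```

```text
above t 1.48 p [0.488  0.4415 0.0857] F [-0.03 -0.44  0.45] M [0.01 0.02 0.03] w 0.088
down t 2.29 p [0.4885 0.441  0.0065] F [0.31 0.45 0.96] M [-0.01  0.03 -0.  ] w 0.0882
grip t 3.13 p [0.488  0.4398 0.006 ] F [-0.68 -3.08  2.32] M [-0.61  0.07  0.04] w 0.0357
up t 3.88 p [0.487  0.4397 0.0943] F [-0.53 -0.33 -8.92] M [-0.01  0.01 -0.01] w 0.0357
```

View pics/s1z.png

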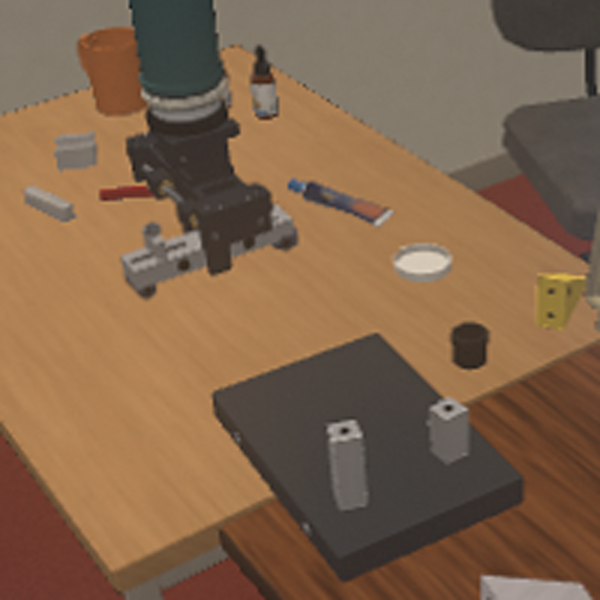

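Run:
```python
from h import *
s=manip.state()['tool_pos']
manip.move_linear(s+[0,-.05,.07],rate=.2)
p,r=tool(*barpose(32,.08),[0,0,.006],1); manip.move_pose(p,r); manip.dwell(.3); st('pre')
print(p)
a=cap('top','t2.png'); b=cap('scene','s2.png'); crop(b,150,120,330,260,4,'s2z.png'); crop(a,190,180,300,270,6,'t2z.png')
```

```text
pre t 6.45 p [0.4447 0.1829 0.1604] F [-0.18  0.52 -8.65] M [ 0.85 -0.04 -0.04] w 0.0353
[0.4445937  0.1827363  0.16035175]
```

View pics/s2z.png

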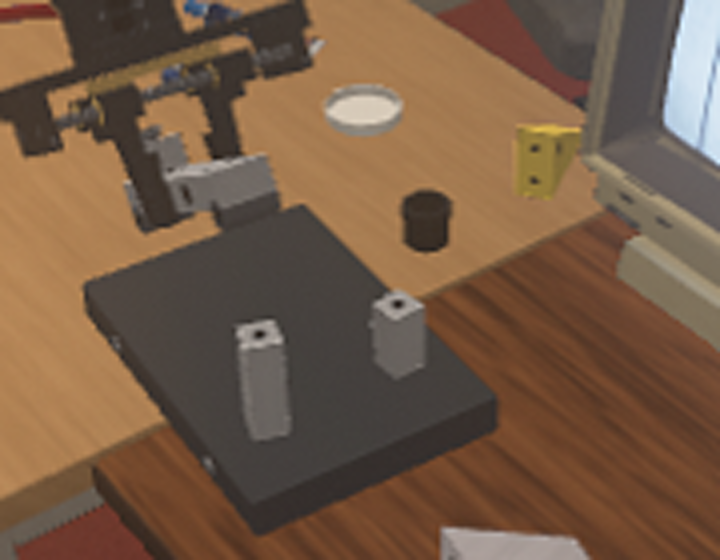

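View pics/t2z.png

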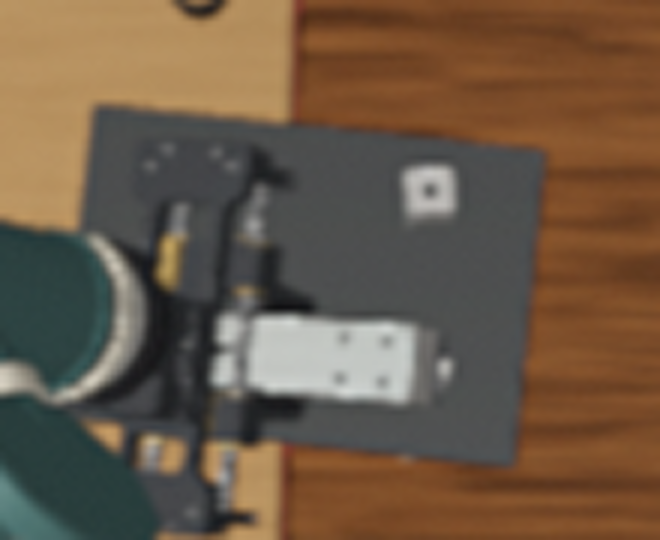

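```bash
cat >> h.py <<'E'
def cloud(c):
    vv,uu=np.mgrid[0:384,0:512]; uv=np.c_[uu.ravel(),vv.ravel()]
    return zpts(c,uv)[c['z_map'].ravel()>0], uv[c['z_map'].ravel()>0]
E
python3 - <<'E'
from h import *
c=cams.capture('top'); P,uv=cloud(c)
Rb,o=barpose(32,.08)
L=(P-o)@Rb
m=(abs(L[:,0])<.1)&(abs(L[:,1])<.03)&(abs(L[:,2]-.035)<.02)&(L[:,0]>.02)
p=L[m]; p=p[p[:,2]>.025]
A=np.c_[p[:,:2],np.ones(len(p))]; k=np.linalg.lstsq(A,p[:,2],rcond=None)[0]; print(len(p),'slopes',k,(p[:,2]-A@k).std())
r=cv2.minAreaRect((p[:,:2]*1000).astype(np.float32)); print(r, p.min(0),p.max(0))
E
```

```text
258 slopes [-0.00190184  0.02131665  0.03397166] 0.0023726597161048946
((54.98630142211914, -1.0792217254638672), (36.174190521240234, 68.9325180053711), 89.99205780029297) [ 0.02052034 -0.01916808  0.0255911 ] [0.08945149 0.01701053 0.03895713]
```

Run:
```python
from h import *
manip.move_linear(tool(*barpose(32,.008),[0,0,.006],1)[0],rate=.1); manip.dwell(.2)
s=st('b'); f0=s['contact_force'];m0=s['moment']
for i in range(20):
    dz=.007-.001*i
    manip.move_linear(tool(*barpose(32,dz),[0,0,.006],1)[0],rate=.02)
    s=manip.state(); df=s['contact_force']-f0; dm=s['moment']-m0
    print(round(dz,4),df.round(2),dm.round(2),s['tool_pos'][2].round(4))
    if df[2]>4 or dm[0]>.35 or dz<-.004: break
st('c')
```

```text
b t 7.67 p [0.4452 0.1831 0.0891] F [ 0.62 -0.31 -7.66] M [0.9  0.03 0.01] w 0.0356
0.007 [-1.34  0.72 -1.  ] [-0.04 -0.03  0.  ] 0.0875
0.006 [-1.19  0.12 -0.63] [-0.07 -0.04  0.02] 0.0862
0.005 [-0.78 -0.62 -1.57] [-0.11 -0.01  0.03] 0.0852
0.004 [-0.04  0.08 -1.1 ] [-0.02 -0.01 -0.05] 0.0843
0.003 [-0.51  0.51 -0.47] [-0.08 -0.08 -0.  ] 0.0833
0.002 [-1.1   0.33  0.09] [-0.01 -0.04  0.02] 0.0823
0.001 [-0.68 -0.67 -1.03] [ 0.01 -0.05 -0.02] 0.0813
0.0 [-1.47  0.02 -0.25] [-0.03 -0.05 -0.01] 0.0803
-0.001 [-1.62 -1.4   2.72] [-0.35  0.06 -0.03] 0.0798
-0.002 [-2.38 -4.62  8.73] [-1.05  0.27 -0.05] 0.0792
c t 10.17 p [0.4447 0.1821 0.0792] F [-1.76 -4.93  1.07] M [-0.15  0.29 -0.04] w 0.0353
```

Run:
```python
from h import *
def go(t,dz,rate=.03):
    p,r=tool(*barpose(t,dz),[0,0,.006],1); manip.move_linear(p,rate=rate,rot=r)
go(32,-.001); s=st('b'); f0=s['contact_force'];m0=s['moment']
for t in [31.5,31,30.75,30.5,30.25,30,29.8,29.6,29.4]:
    go(t,-.001); 
    s=manip.state(); df=s['contact_force']-f0; dm=s['moment']-m0
    print(t,df.round(2),dm.round(2),s['tool_pos'].round(4))
    if df[2]>3.5 or (t<30.6 and dm[0]<-.5): break
st('c'); a=cap('scene'); crop(a,150,120,330,260,4,'s3z.png')
```

```text
b t 10.42 p [0.4447 0.1826 0.0795] F [-1.34 -3.62 -2.19] M [-0.05  0.05 -0.05] w 0.0356
31.5 [ 0.52 -1.62  1.18] [-0.14  0.02  0.01] [0.4446 0.1821 0.0789]
31 [ 0.4  -1.02  0.76] [-0.23  0.06  0.04] [0.4446 0.1818 0.0784]
30.75 [-0.25 -1.32  1.97] [-0.28  0.02  0.01] [0.4446 0.1816 0.0781]
30.5 [ 0.69 -0.91  2.05] [-0.34  0.03  0.1 ] [0.4446 0.1815 0.0779]
30.25 [-0.15 -1.    5.96] [-0.57  0.16  0.03] [0.4446 0.1815 0.0778]
c t 11.67 p [0.4446 0.1815 0.0778] F [-1.49 -4.62  3.77] M [-0.62  0.21 -0.02] w 0.0352
```

View pics/s3z.png

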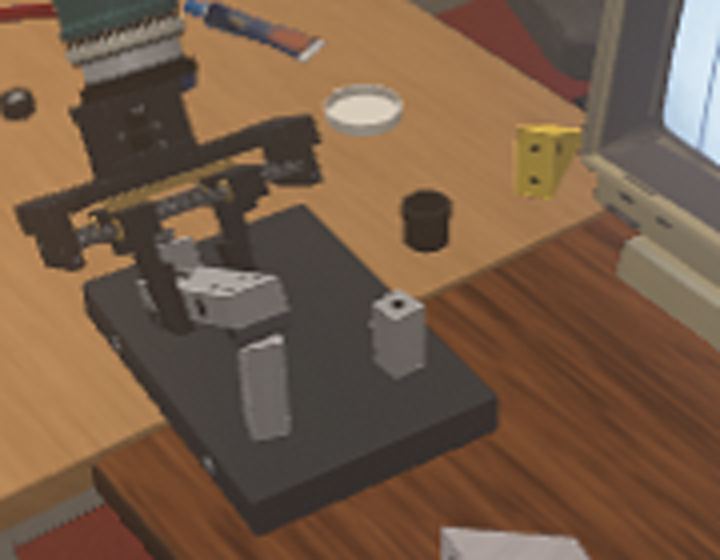

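```bash
cat > meas.py <<'E'
from h import *
def bar(c,t=30.25,dz=-.001):
    P,uv=cloud(c); Rb,o=barpose(t,dz); L=(P-o)@Rb
    m=(L[:,0]<.1)&(abs(L[:,1])<.03)&(abs(L[:,2]-.035)<.006)&(L[:,0]>.02)
    p=L[m]; A=np.c_[p[:,:2],np.ones(len(p))]; k=np.linalg.lstsq(A,p[:,2],rcond=None)[0]
    print(len(p),'slopes',k.round(4),'x',np.percentile(p[:,0],[0,50,98,100]).round(4),'y',np.percentile(p[:,1],[1,50,99]).round(4),'z',p[:,2].mean().round(4))
    m=(abs(P[:,0]-.439)<.04)&(abs(P[:,1]-.119)<.04)&(abs(P[:,2]-.109)<.004)
    return p,P[m]
E
python3 - <<'E'
from meas import *
for n in('top','scene'):
    c=cams.capture(n); p,q=bar(c); print(n,len(q),q.mean(0) if len(q) else '', q.min(0) if len(q) else '',q.max(0) if len(q) else '')
    crop(c,*((230,220,290,265) if n=='top' else (180,170,250,240)),10,'h_'+n+'.png')
E
```

```text
225 slopes [-0.0091 -0.0013  0.0346] x [0.0201 0.0544 0.0879 0.0904] y [-0.0189 -0.0011  0.0166] z 0.0342
top 1 [0.42264048 0.1540842  0.11024489] [0.42264048 0.1540842  0.11024489] [0.42264048 0.1540842  0.11024489]
91 slopes [-0.0125  0.0335  0.0323] x [0.021  0.0632 0.0901 0.0923] y [-0.0184 -0.0024  0.015 ] z 0.0314
scene 38 [0.43304633 0.1208271  0.10835258] [0.42220801 0.10252459 0.10507121] [0.45278484 0.15862527 0.11248744]
```

View pics/h_top.png

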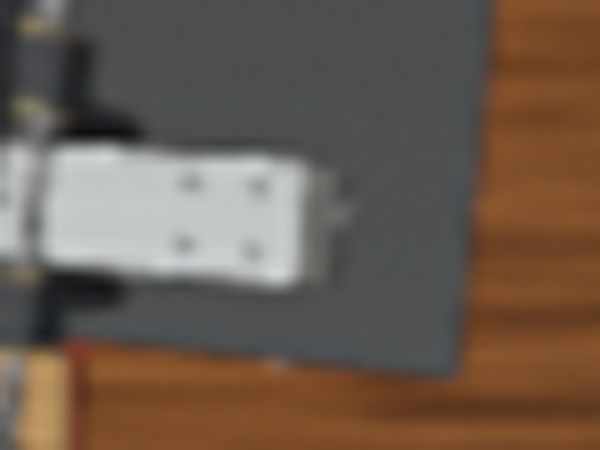

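View pics/h_scene.png

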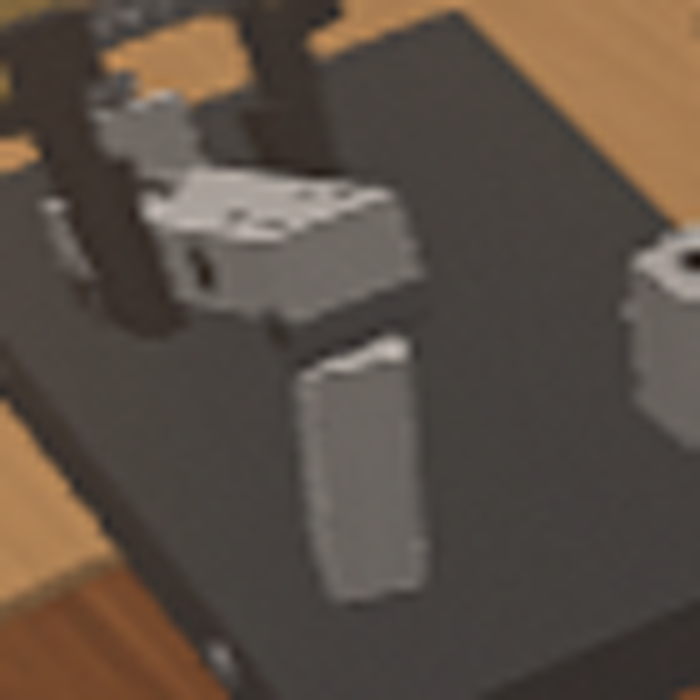

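Run:
```python
from meas import *
manip.set_gripper(.056); st('rel')
Rb,o=barpose(30.25,-.001)
p,r=tool(Rb,o,[0,0,.006],1); p2=p+Rb@[0,0,.09]
manip.move_linear(p2,rate=.15); st('up')
c=cams.capture('top'); p,q=bar(c,30,0); 
c=cams.capture('scene'); p,q=bar(c,30,0); crop(c,150,120,330,260,4,'s4z.png')
```

```text
rel t 12.31 p [0.4446 0.182  0.0772] F [ 0.05 -0.37  0.06] M [0.12 0.01 0.01] w 0.0562
up t 13.06 p [0.4479 0.2264 0.1544] F [-0.13 -0.21 -0.59] M [ 0.18  0.05 -0.02] w 0.056
218 slopes [-0.0009  0.0029  0.0342] x [0.0205 0.056  0.087  0.088 ] y [-0.0189 -0.001   0.0166] z 0.0342
88 slopes [-0.0087  0.0267  0.0318] x [0.0206 0.0621 0.0891 0.0916] y [-0.0176 -0.0026  0.0142] z 0.0312
```

View pics/s4z.png

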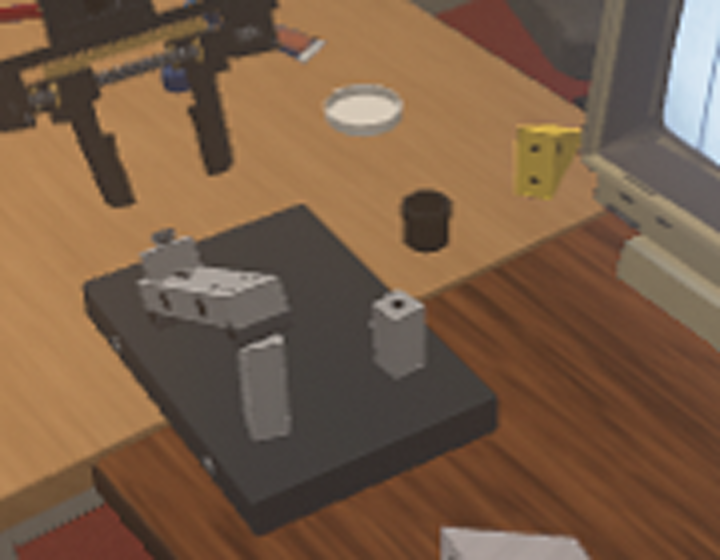

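Run:
```python
from meas import *
s=manip.state()['tool_pos']; manip.move_linear(s+[0,0,.05],rate=.2)
Rt=frame(TAP[1]); o=TAP[0]
p,r=tool(Rt,o,[-.010,0,.10],1); manip.move_pose(p,r); 
c=cams.capture('top'); P,uv=cloud(c); Rb,ob=barpose(30,0); L=(P-ob)@Rb
m=(abs(L[:,0])<.1)&(abs(L[:,1])<.03)&(abs(L[:,2]-.035)<.006); f=L[m]
rr=cv2.minAreaRect((f[:,:2]*1000).astype(np.float32)); print('bar face',rr)
m=(abs(L[:,0])<.1)&(abs(L[:,1])<.03)&(L[:,2]>.045); g=L[m]; print('stop',len(g),g.mean(0),np.percentile(g,[2,98],axis=0))
m=(abs(P[:,0]-.439)<.03)&(abs(P[:,1]-.119)<.03)&(P[:,2]>.09)
crop(c,190,180,300,270,6,'t5z.png')
p,r=tool(Rt,o,[-.010,0,.006],1); manip.move_linear(p,rate=.12); st('down')
manip.set_gripper(.015,force=40); s=st('grip')
manip.move_linear(s['tool_pos']+[0,0,.12],rate=.15); st('up')
b=cams.capture('scene'); crop(b,180,140,380,290,4,'s5z.png')
```

```text
bar face ((3.009307861328125, -1.0674762725830078), (172.92807006835938, 36.54737854003906), 0.0923766940832138)
stop 53 [-0.0499965  -0.00146897  0.05704746] [[-0.05894024 -0.01702918  0.04621995]
 [-0.04364331  0.01554236  0.06840437]]
down t 16.6 p [ 0.4873 -0.0557  0.0065] F [ 0.14 -0.74  0.31] M [-0.03  0.03  0.01] w 0.0563
grip t 17.11 p [ 0.4872 -0.0562  0.0067] F [-2.05 -2.77  4.94] M [-0.57  0.23  0.01] w 0.0297
up t 18.07 p [ 0.486  -0.0558  0.1253] F [-0.08 -0.39 -2.5 ] M [0.02 0.07 0.  ] w 0.0298
```

View pics/s5z.png

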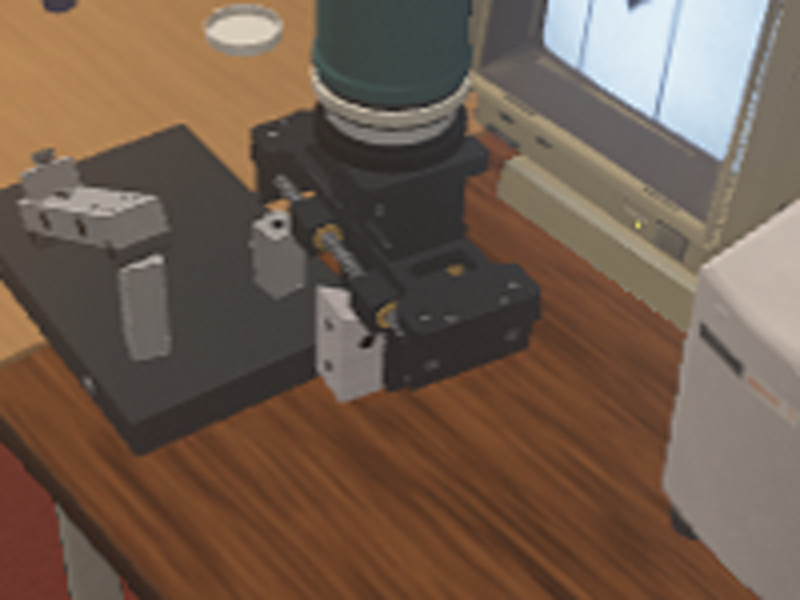

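View pics/t5z.png

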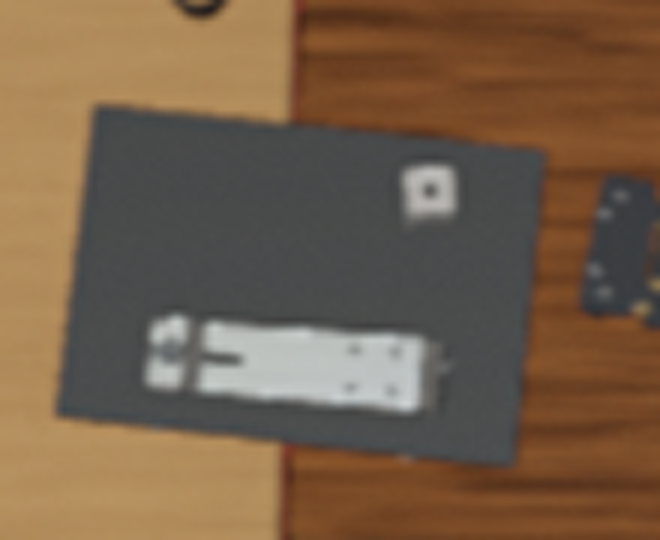

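```bash
cat >> h.py <<'E'
def tpose(x,zc,y=-.0003): # taper centre x in planned bar frame, clearance above face
    Rb,o=barpose(30,0); return tool(Rb,o,[x-.010,y,.035+zc+.0065],1)
def favg(n=8):
    F=[]
    for _ in range(n):
        manip.dwell(.02); F.append(manip.state()['contact_force'])
    return np.mean(F,0)
E
python3 - <<'E'
from h import *
s=manip.state()['tool_pos']; manip.move_linear(s+[0,0,.10],rate=.2)
p,r=tpose(.009,.07); manip.move_pose(p,r)
manip.move_linear(tpose(.009,.012)[0],rate=.08); manip.dwell(.3); st('pre')
c=cams.capture('top'); crop(c,190,180,300,270,6,'t6z.png')
c=cams.capture('scene'); crop(c,150,120,330,260,4,'s6z.png')
E
```

```text
pre t 22.02 p [0.4466 0.2064 0.1191] F [-0.73  0.36 -3.38] M [0.48 0.03 0.02] w 0.0297
```

View pics/s6z.png

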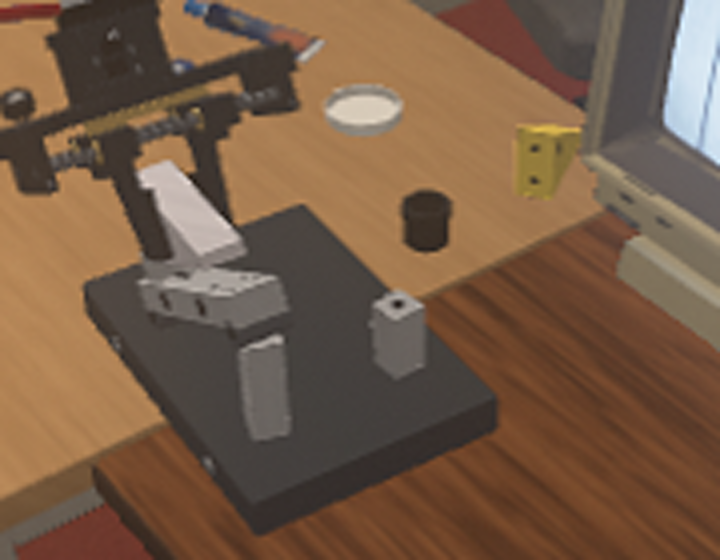

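View pics/t6z.png

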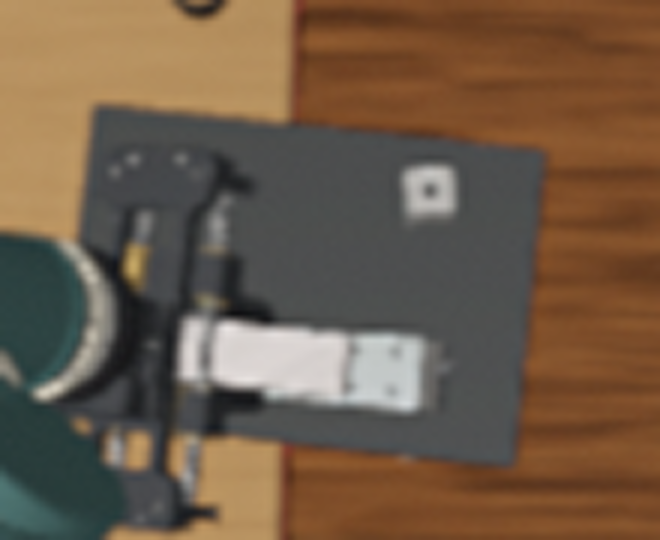

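```bash
cat >> meas.py <<'E'
def tap(c,x,zc):
    # points in planned bar frame of taper's level top face
    P,uv=cloud(c); Rb,o=barpose(30,0); L=(P-o)@Rb; T=L-np.array([x,0,.035+zc])
    m=(abs(T[:,1])<.025)&(abs(T[:,0])<.05)&(abs(T[:,2]-(36-0.5774*T[:,0]*1000)/1000)<.007)&(T[:,0]>0.0)
    p=T[m]; W=P[m]; A=np.c_[W[:,:2],np.ones(len(W))]; k=np.linalg.lstsq(A,W[:,2],rcond=None)[0]
    q=p[:,:2]*1000; rr=cv2.minAreaRect(q.astype(np.float32))
    print('taper n',len(p),'level slopes',k[:2].round(4),'y',np.percentile(p[:,1],[1,50,99]).round(4),'xmax',p[:,0].max().round(4),'rect',np.round(rr[0],1),np.round(rr[1],1),round(rr[2],1),'zres',(p[:,2]-(.036-.5774*p[:,0])).mean().round(4))
E
python3 - <<'E'
from meas import *
for n in ('top','scene'): tap(cams.capture(n),.009,.012)
E
```

```text
taper n 185 level slopes [0.0356 0.0123] y [-0.0168 -0.0013  0.0197] xmax 0.0485 rect [24.4  0.5] [48.2 48.9] 0.1 zres 0.0008
taper n 221 level slopes [0.0386 0.0262] y [-0.0235 -0.0016  0.0227] xmax 0.05 rect [25.  -0.3] [48.6 49.9] 90.0 zres -0.0019
```

Run:
```python
from h import *
Rb,o=barpose(30,0)
manip.move_linear(tpose(.009,.004)[0],rate=.05); manip.dwell(.2); f0=favg(10)
print('f0',f0)
zc=.004
while zc>-.005:
    zc-=.0005; manip.move_linear(tpose(.009,zc)[0],rate=.02); df=(favg(4)-f0)@Rb
    print(round(zc,4),df.round(2))
    if df[2]>2.5: break
st('touch')
```

```text
f0 [-0.18473898 -0.07052574 -3.50143718]
0.0035 [-0.18  0.46 -0.17]
0.003 [-0.44 -0.02 -0.1 ]
0.0025 [-0.13  0.18 -0.09]
0.002 [0.19 0.06 0.06]
0.0015 [0.   0.27 0.24]
0.001 [ 0.07  0.07 -0.23]
0.0005 [-0.34  0.05  0.31]
0.0 [-0.2   0.21  0.11]
-0.0005 [-0.02  0.44  0.29]
-0.001 [-0.16  0.13  0.2 ]
-0.0015 [ 0.56 -0.93  3.9 ]
touch t 26.38 p [0.4459 0.1996 0.1074] F [-1.27  1.95  1.07] M [ 0.33  0.25 -0.08] w 0.0292
```

Run:
```python
from h import *
Rb,o=barpose(30,0); z=-.0005
manip.move_linear(tpose(.009,z)[0],rate=.02); manip.dwell(.1); f0=favg(10); print(f0@Rb)
x=.009
while x>-.03:
    x-=.0005; manip.move_linear(tpose(x,z)[0],rate=.02); df=(favg(3)-f0)@Rb
    print(round(x,4),df.round(2))
    if df[0]>2 or df[2]>4: break
print((favg(8)-f0)@Rb); st('touch')
```

```text
[-1.77377047 -0.05227345 -2.97094985]
0.0085 [ 0.12  0.2  -0.23]
0.008 [0.32 0.15 0.18]
0.0075 [-0.4  -0.02 -0.26]
0.007 [-0.58  0.4   0.27]
0.0065 [-0.04  0.09  0.17]
0.006 [-0.06 -0.1   0.05]
0.0055 [ 0.7  -0.08  0.11]
0.005 [-0.22 -0.05  0.34]
0.0045 [ 0.01 -0.11  0.09]
0.004 [ 0.36 -0.03 -0.17]
0.0035 [ 0.15  0.49 -0.26]
0.003 [ 0.18  0.38 -0.18]
0.0025 [ 0.33  0.33 -0.37]
0.002 [-0.54 -0.34 -0.36]
0.0015 [ 0.22 -0.08 -0.28]
0.001 [-0.19  0.15  0.07]
0.0005 [-0.33  0.26 -0.12]
-0.0 [-0.37 -0.2  -0.01]
-0.0005 [ 0.02 -0.12 -0.02]
-0.001 [0.14 0.25 0.02]
-0.0015 [ 0.23 -0.08  0.11]
-0.002 [ 0.5  -0.42  0.08]
-0.0025 [-0.   -0.18  0.46]
-0.003 [-0.09 -0.2  -0.37]
-0.0035 [ 0.09 -0.3  -0.09]
-0.004 [ 3.25 -0.09  1.38]
[ 3.28044396 -0.02357059  1.11576976]
touch t 34.83 p [0.4467 0.2107 0.1016] F [ 0.18 -2.11 -1.58] M [-0.16  0.11 -0.  ] w 0.0297
```

Run:
```python
from meas import *
Rb,o=barpose(30,0); f0=favg(4)
z=-.0005
while z>-.004:
    z-=.00035; manip.move_linear(tpose(-.0037,z)[0],rate=.02); df=(favg(3)-f0)@Rb; print(round(z,5),df.round(2))
    if df[2]>2: break
manip.set_gripper(.045); st('rel')
p=tpose(-.0037,z)[0]; manip.move_linear(p+Rb@[0,0,.09],rate=.12); st('up')
s=manip.state()['tool_pos']; manip.move_linear(s+[0,.15,.05],rate=.25); st('away')
for n in ('top','scene'):
    c=cams.capture(n); tap(c,-.004,-.001); bar(c,30,0); crop(c,*((190,180,300,270) if n=='top' else (150,120,330,260)),5 if n=='top' else 4,'e_'+n+'.png'); cv2.imwrite('pics/f_'+n+'.png',c['image'])
```

```text
-0.00085 [-0.45  0.28  0.35]
-0.0012 [ 0.02 -0.44  1.68]
-0.00155 [ 1.8  -1.36  5.45]
rel t 36.23 p [0.4467 0.2104 0.1003] F [ 0.13 -0.32  1.09] M [ 0.17  0.04 -0.02] w 0.0452
up t 37.12 p [0.4501 0.2546 0.1779] F [ 0.05 -0.29  0.46] M [ 0.15  0.09 -0.01] w 0.0452
away t 37.91 p [0.4498 0.4036 0.2268] F [-0.83 -1.33  0.22] M [0.13 0.04 0.05] w 0.0452
taper n 177 level slopes [0.02   0.0109] y [-0.017  -0.002   0.0131] xmax 0.0499 rect [25.6 -1.3] [31.8 49.1] 88.0 zres 0.0007
172 slopes [-0.0197 -0.0067  0.0357] x [0.0214 0.0648 0.0874 0.0885] y [-0.019  -0.0016  0.0165] z 0.0345
taper n 192 level slopes [0.0352 0.0263] y [-0.016  -0.0022  0.015 ] xmax 0.05 rect [25.4 -0.2] [49. 32.] 0.9 zres -0.0015
122 slopes [-0.102   0.0635  0.0393] x [0.0207 0.0477 0.0892 0.0911] y [-0.018  -0.0032  0.0154] z 0.0333
```

View pics/e_top.png

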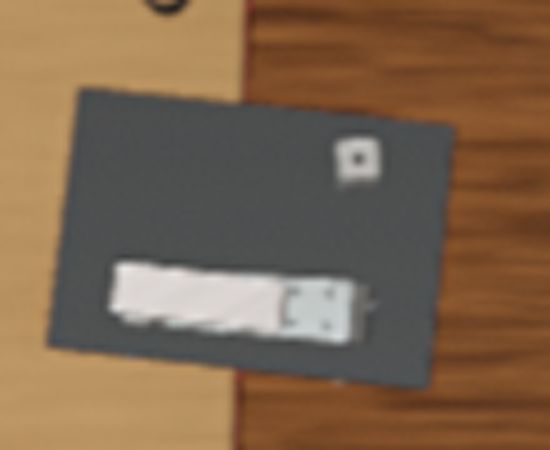

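View pics/e_scene.png

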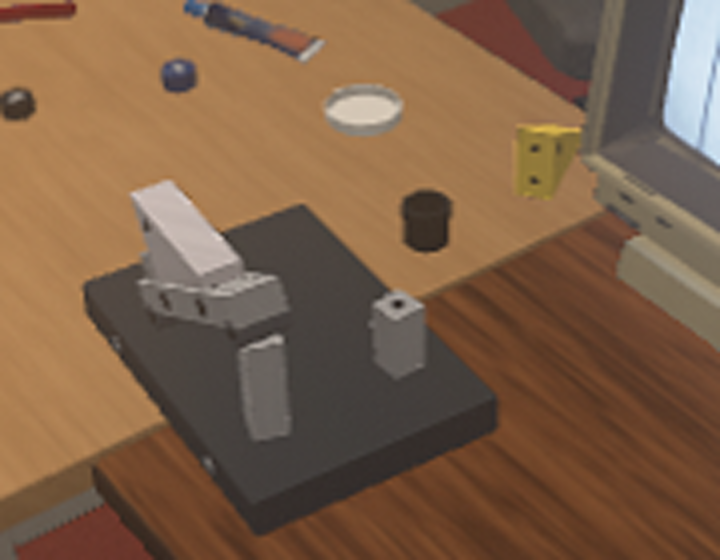

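```bash
cat > ver.py <<'E'
from h import *
Rb,o=barpose(30,0)
for n in ('top','scene'):
    c=cams.capture(n); P,uv=cloud(c); L=(P-o)@Rb; 
    n30=np.array([.5,0,.866]) # level-top normal in bar frame
    h=P[:,2]
    m0=(abs(L[:,0])<.1)&(abs(L[:,1])<.022)
    for it in range(3):
        if it==0: m=m0&(L[:,2]>.048)&(h>.14); 
        else: m=m0&(L[:,2]>.04)&(abs(h-np.c_[P[:,:2],np.ones(len(P))]@k)<.003)
        W=P[m]; k=np.linalg.lstsq(np.c_[W[:,:2],np.ones(len(W))],W[:,2],rcond=None)[0]
    p=L[m]; b=(P[m]-o)@frame(-95)  # horizontal coordinates
    r=cv2.minAreaRect((b[:,:2]*1000).astype(np.float32))
    # edges
    bins=np.arange(b[:,0].min()+.004,b[:,0].max()-.004,.004); mid=[];
    for x in bins:
        q=b[abs(b[:,0]-x)<.003,1]; mid.append((q.max()+q.min())/2)
    f=np.polyfit(bins,mid,1)
    print(n,m.sum(),'slope wx wy',k[:2].round(4),'h',W[:,2].mean().round(4),'rect',np.round(r[0],1),np.round(r[1],1),round(r[2],2),'midline yaw',f.round(4),'L x',np.percentile(p[:,0],[0,1,99,100]).round(4),'L y',np.percentile(p[:,1],[1,50,99]).round(4))
    f=L[m0&(abs(L[:,2]-.034)<.005)&(L[:,0]>.048)]; r=cv2.minAreaRect((f[:,:2]*1000).astype(np.float32)); print('  bar end',len(f),np.round(r[0],1),np.round(r[1],1),round(r[2],2),f.mean(0).round(4))
    for nm,a,z0,z1 in (('hex',(.4285,-.191),.008,.016),('loupe',(.666,.251),.025,.04),('short',(.54,.1165),.076,.092)):
        q=P[(abs(P[:,0]-a[0])<.035)&(abs(P[:,1]-a[1])<.035)&(P[:,2]>z0)&(P[:,2]<z1)]; print('  ',nm,q.mean(0).round(4))
E
python3 ver.py; grep -c . ver.py
python3 - <<'E'
import cv2
a=cv2.imread('pics/f_scene.png')[165:215,175:235]; cv2.imwrite('pics/g.png',cv2.resize(a,None,fx=12,fy=12,interpolation=cv2.INTER_CUBIC))
E
```

```text
22Traceback (most recent call last):
  File "ver.py", line 17, in <module>
    q=b[abs(b[:,0]-x)<.003,1]; mid.append((q.max()+q.min())/2)
                                           ~~~~~^^
    return umr_maximum(a, axis, None, out, keepdims, initial, where)
ValueError: zero-size array to reduction operation maximum which has no identity
```

View pics/g.png

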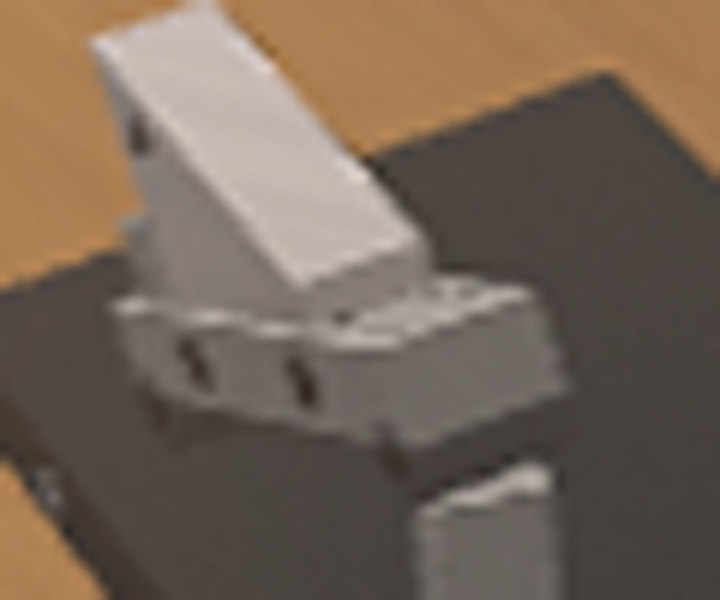

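```bash
sed -i 's/&(h>.14)/\&(h>.124)\&(h<.142)/; s/q=b\[abs/q=b[abs/; s/mid.append((q.max()+q.min())\/2)/mid.append((q.max()+q.min())\/2 if len(q) else np.nan)/; s/f=np.polyfit(bins,mid,1)/mid=np.array(mid); g=~np.isnan(mid); f=np.polyfit(bins[g],mid[g],1)/' ver.py; python3 ver.py
python3 - <<'E'
from h import *
st()
E
```

```text
top 249 slope wx wy [-0.0207  0.005 ] h 0.1326 rect [-34.8  -1.6] [ 30.  105.4] 89.81 midline yaw [-0.0068 -0.0018] L x [-0.0454 -0.0449  0.0423  0.0457] L y [-0.0164 -0.0019  0.013 ]
  bar end 129 [68.9 -1.3] [40.6 34.7] 3.21 [ 0.0693 -0.001   0.0341]
   hex [ 0.4268 -0.1905  0.0116]
   loupe [0.6664 0.2512 0.032 ]
   short [0.5401 0.1165 0.0839]
scene 300 slope wx wy [ 0.0172 -0.007 ] h 0.1304 rect [-32.2  -0.4] [ 31.7 106.9] 89.36 midline yaw [ 0.001  -0.0007] L x [-0.0456 -0.0454  0.0465  0.0477] L y [-0.0154 -0.0009  0.0145]
  bar end 59 [68.7 -1.4] [33.1 41.6] 89.54 [ 0.0739 -0.0025  0.0312]
   hex [ 0.4272 -0.1939  0.0108]
   loupe [0.6642 0.2476 0.0294]
   short [0.5387 0.1124 0.0812]
 t 38.16 p [0.4501 0.4033 0.2275] F [-0.62  0.47 -0.89] M [0.2  0.05 0.03] w 0.0449
```

Run:
```python
from h import *
manip.dwell(.2); order.close_job();
```

```text
the job is handed in; nothing more can be done
```

The sine bar is set up on the surface plate at 30° with the taper piece home on it. I handed the job in at about 38 s of the 64 s allowed; no verdict is reported.

**What I did**
- **Bar:** I carried it over tilted, felt the end-stop roller touch the plate, then lowered the other roller onto the tall block. The extra load there was about 4 N, read at the wrist.
- **Taper:** I used the grey metal wedge rather than the yellow one. I lowered it until I felt the bar's face, lifted it slightly, and slid it down-slope until it met the end stop at about 3 N. I then backed off 0.3 mm, set it down with a normal force of about 5 N, and released it.

**Last checks, from the camera depth maps**
- **Bar:** its slope was within 0.001 of 30° when I checked it after release. Its high roller is about 3 mm from the middle of the tall block.
- **Taper:**
  - It is within about 0.5–1 mm of the bar's centreline and 0.01 rad of its direction.
  - The upper face is at the expected height (0.1326 m against 0.132 m) and level along the bar to about 0.005.
  - The position of its thin end agrees with the felt stop, whose inner face is at about x = -49 mm on the bar.
- **Other pieces:** the loupe and the hexagonal block did not move, beyond measurement noise. The short block's top is where it was, and both blocks look upright in the last picture. The gripper was well clear.

**Where checks disagreed:** the sideways level of the upper face read -0.02 from the top camera and +0.02 from the scene camera. I took this as depth noise because the two have opposite signs. The camera also puts the bar about 3 mm further along than I commanded, which is well inside the 10 mm tolerance.

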